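# Close the rearing cups with their ventilated lids

## Robot

A 6-joint arm with a two-finger parallel gripper is mounted at the origin on the work surface. World frame = base frame: x ahead of the robot, y to its left, z up, the work surface at z = 0. Lengths are in m, angles in degrees, forces in N, time in s.
With the tool pointing down it reaches from about 0.25 to 0.725 m from the base axis. Payload 9.7 kg.
Tool frame: the origin (TCP) lies at the very end of the fingers, on their centre line; the grasp point (between the pads) lies 19 mm behind it; z points along the fingers, y is the line along which they close (so a half turn about z gives the same grasp; the last joint's range is limited). The gripper opens to 85 mm and grips with 20 to 120 N. Pads are 22 mm wide; open, the fingers measure 114 mm over their backs; the gripper's body (76 mm by 85 mm) begins 54 mm behind the grasp point. The pads swing forward as they close: fully open they stand 13 mm farther back than shut.
Start: joints at [-70.531, 4.979, 10.078, 95.1, 0, 90], TCP at [0.183, -0.519, 0.231] pointing down, gripper open.
Joint ranges: [-179.16, 179.16], [-48.56, 103.87], [-65.8, 70.77], [-126.05, 130.52], [-82.76, 87.17], [-180, 180]. Speed limits (degrees/s): [127.2, 127.2, 147.25, 180, 180, 180].

## Interface

Orientations are given as [roll, pitch, yaw] about the fixed x, y, z axes, in that order (R = Rz(yaw) Ry(pitch) Rx(roll)).
In Python, from workcell import telemetry, optics, workorder gives the robot as it stands.
- The arm moves only by the shell command python3 -m handwheel 'ROWS' [FORCE]. ROWS is JSON, a list of rows, each an object of numbers: "tx", "ty", "tz": the shift along the tool's x, y, z in m; "ax", "ay", "az": the turn, a rotation vector about the tool's x, y, z in degrees; "jaw": the gripper command: -1 is shut, 1 is fully open, values between are in proportion. A call has exactly 10 rows; each row shifts and turns the commanded pose from where the row before left it, along the tool's axes as they then stand; what a row does not reach is not made up. A row lasts 1/8 s, in which the tool goes at most 62.5 mm and 10.7 degrees, less where a joint would pass 70% of its speed; a pose out of reach is approached as far as the arm can. A call is refused whole if a number of a shift passes 0.0625 or a number of a turn 10.7, either way. A call with a gripper value outside its range is refused whole. The fingers move at their own pace and stop on an object; FORCE is the grip in N (left out, the last holds). Time passes only in rows, so rows that do not move let the fingers close, or fill a call up. It gives the time, the measured TCP pose, the force, the opening and the grip force at its end, in the units of the state.
- telemetry.get_obs(): the state, without advancing time (a new reading comes with each control period).
- optics.camera(name): name is "scene" or "top" or "wrist"; returns a dict with "color" (384x512x3 uint8, red, green, blue), "K" (3x3 intrinsics, pixels), "extrinsics" (4x4, takes a point from camera to world coordinates); the wrist camera has in their place "mount" (4x4, takes a point from camera to tool coordinates, whose origin is the TCP and whose axes are the flange's). Camera axes: x right, y down, z forward; pixel columns grow to the right and rows downward; lengths in m; the calibration is good to about 2 mm. A picture is of the moment at which its call begins: read the wrist's pose just before it. There is no depth.
- workorder.job_done(): hands the job in; it is judged then, once.
The state is a dict: "time": time; "q": joint angles; "qd": joint speeds; "joint_efforts": joint torques, N m; "ee_pos": TCP position; "tcp_rot": TCP orientation; "wrist_force": force on the tool from outside, world axes, zero at the start; "torque": the same for the moment, N m; "opening": finger opening in m; "grasp_force": force on a finger pad.
Only numpy, scipy, OpenCV 4.12 (cv2) and the standard library are available. Lean on these libraries where they do the work, as an engineer would, in place of code of your own. Each camera call takes 0.05 s, during which the arm holds its last target. There are 200 camera calls.

## Task

The three lined rearing cups are going to the insect room and must be able to breathe: close each one with the ventilated lid of its size (the lids with the raised mesh collar), fully home and flat on the rim, with the cup standing upright on the desk. Leave the plain flat lids, the bottle and the brush where they are, and do not tip a cup over.

Things in the scene. Friction and masses are not known exactly. Their poses are not given: they have to be found in the camera images.
- cup_small: The small open rearing cup: round, frosted plastic, slightly tapered, with a paper liner on its floor; loose, empty, standing mouth up on the desk. 56 mm across its rim, mouth 50 mm wide inside, wall 3 mm, 44 mm high. Origin: centre of its underside; z points up out of its mouth.
- cup_medium: The medium open rearing cup: round, frosted plastic, slightly tapered, with a paper liner on its floor; loose, empty, standing mouth up on the desk. 72 mm across its rim, mouth 66 mm wide inside, wall 3 mm, 52 mm high. Origin: centre of its underside; z points up out of its mouth.
- cup_large: The large open rearing cup: round, frosted plastic, slightly tapered, with a paper liner on its floor; loose, empty, standing mouth up on the desk. 88 mm across its rim, mouth 82 mm wide inside, wall 3 mm, 60 mm high. Origin: centre of its underside; z points up out of its mouth.
- vent_small: Small ventilated lid, loose, white, 34 mm high, right way up. From below: tapered plug 9 mm deep, 32 (bottom) to 42 mm across; flange 62 mm across, 3 mm thick, rests on the cup's rim; collar 30 mm across, 22 mm high, mesh on top, to grip by (12 to 34 mm above the origin). Origin: centre of the plug's underside, z up. Home: 35 mm above the cup's origin, about 4 mm sideways play.
- vent_medium: Medium ventilated lid, loose, white, 34 mm high, right way up. From below: tapered plug 9 mm deep, 48 (bottom) to 58 mm across; flange 78 mm across, 3 mm thick, rests on the cup's rim; collar 40 mm across, 22 mm high, mesh on top, to grip by (12 to 34 mm above the origin). Origin: centre of the plug's underside, z up. Home: 43 mm above the cup's origin, about 4 mm sideways play.
- vent_large: Large ventilated lid, loose, white, 34 mm high, right way up. From below: tapered plug 9 mm deep, 64 (bottom) to 74 mm across; flange 94 mm across, 3 mm thick, rests on the cup's rim; collar 50 mm across, 22 mm high, mesh on top, to grip by (12 to 34 mm above the origin). Origin: centre of the plug's underside, z up. Home: 51 mm above the cup's origin, about 4 mm sideways play.
- plain_small: A small plain lid, flat, without collar or mesh, not wanted: a loose white disc 62 mm across, 12 mm high, standing on its plug on the desk. Origin: centre of its underside, z up.
- plain_large: A large plain lid, flat, without collar or mesh, not wanted: a loose white disc 94 mm across, 12 mm high, standing on its plug on the desk. Origin: centre of its underside, z up.
- bottle: Bystander: a closed clear bottle with a blue cap, 50 mm across, 120 mm high, standing at the far side of the work. Origin: centre of its underside, z up.
- brush: Bystander: a slim soft brush with wooden handle, 184 mm long, 11 mm thick, lying at the far edge of the work. Origin: under its handle, 4 mm from the middle of its length, at desk level; x along the brush to its bristles.
There are look-alikes about, which are no part of the job. What is shaped like the vent_medium but orange is not meant. What is shaped like the vent_small but green is not meant.

How it is judged (in metres and radians):
At the end, for the whole second after the job is handed in: Each ventilated lid is in the cup of its size: within 8 mm of its axis and 2.5 mm of fully home in height, lid and cup upright within 0.08 rad, cup on the desk, all released and under 0.02 m/s; plain lids, bottle and brush within 25 mm of their starts (horizontal distance between vent_small and cup_small below 0.008 m and z of vent_small in the frame of cup_small between 0.0325 and 0.0375 m and angle between each of vent_small, cup_small, vent_medium, cup_medium, vent_large, cup_large's own z axis and vertical below 0.08 rad and height (world z) of each of cup_small, cup_medium, cup_large below 0.01 m and linear speed of each of vent_small, cup_small, vent_medium, cup_medium, vent_large, cup_large below 0.02 m/s and horizontal distance between vent_medium and cup_medium below 0.008 m and z of vent_medium in the frame of cup_medium between 0.0405 and 0.0455 m and horizontal distance between vent_large and cup_large below 0.008 m and z of vent_large in the frame of cup_large between 0.0485 and 0.0535 m and distance of each of plain_small, plain_large, bottle, brush from where it was at the start of the episode below 0.025 m); the robot touches nothing.
It fails at once if a plain lid is pushed or carried more than 25 mm from where it was (distance of any of plain_small, plain_large from where it was at the start of the episode above 0.025 m).
It fails at once if the bottle or the brush is pushed or carried more than 25 mm from where it was (distance of any of bottle, brush from where it was at the start of the episode above 0.025 m).
It fails at once if a cup is tipped over (more than 45 degrees) (angle between any of cup_small, cup_medium, cup_large's own z axis and vertical above 0.8 rad).
It also fails if it takes over 102 s, if anything falls off the work surface, if the arm or the gripper's body presses on something with over 40 N, if the wrist force passes 120 N, or if a joint passes its speed limit or range.

## Working session

There is one attempt and no reset: what is moved stays moved. The work goes in short steps, Python scripts to look and compute and a shell command to move; the robot and the scene stay as the last step left them, time stands still between calls to the robot, and variables do not carry over. Pictures are saved under pics/ and viewed, at most 14 in all, crops included, and the job is handed in when it is done.

```bash
mkdir -p pics
python3 - <<'E'
from workcell import telemetry, optics
import cv2
print(telemetry.get_obs())
for n in ("scene","top"):
    c=optics.camera(n); cv2.imwrite(f"pics/{n}0.png",c["color"][:,:,::-1]); print(n,c["K"].tolist(),c["extrinsics"].round(4).tolist())
print(optics.camera("wrist")["mount"])
E
```

```text
{'time': 0.0, 'q': array([-7.05326006e+01,  5.01325392e+00,  1.00351979e+01,  9.51019498e+01,
        3.72440212e-04,  9.00008621e+01]), 'qd': array([ 0.03272471, -0.04892244,  0.08638128, -0.01213775,  0.00745751,
        0.02544988]), 'joint_efforts': array([ 7.68005848e-04, -5.20386279e+01,  4.64799678e+01,  1.64172985e-02,
        8.34636603e-05,  7.74650488e-06]), 'ee_pos': array([ 0.18322046, -0.51833015,  0.23056909]), 'tcp_rot': array([-1.79919994e+02, -3.71236029e-04,  1.94665368e+01]), 'wrist_force': array([-1.09610021, -0.24489033,  0.87345965]), 'torque': array([ 0.02544564, -0.01424966,  0.01704754]), 'grasp_force': 0.0, 'opening': 0.08525889556448929}
scene [[407.97600646654166, 0.0, 250.8872667218475], [0.0, 407.97600646654166, 189.73174296165843], [0.0, 0.0, 1.0]] [[0.3972, 0.5705, -0.7189, 1.3591], [0.9177, -0.2439, 0.3135, -0.376], [0.0036, -0.7843, -0.6204, 0.7055], [0.0, 0.0, 0.0, 1.0]]
top [[356.9753180562588, 0.0, 250.65936963149986], [0.0, 356.9753180562588, 194.4000556126641], [0.0, 0.0, 1.0]] [[-0.0081, -0.9967, 0.0812, 0.4828], [-0.9999, 0.009, 0.0104, -0.0712], [-0.0111, -0.0811, -0.9966, 1.1271], [0.0, 0.0, 0.0, 1.0]]
[[ 9.78014251e-04 -9.53605514e-01 -3.01057414e-01  7.65097046e-02]
 [ 9.99999467e-01  8.33195437e-04  6.09431819e-04 -6.10713869e-04]
 [-3.30317880e-04 -3.01057850e-01  9.53605821e-01 -1.43534677e-01]
 [ 0.00000000e+00  0.00000000e+00  0.00000000e+00  1.00000000e+00]]
```

View pics/top0.png

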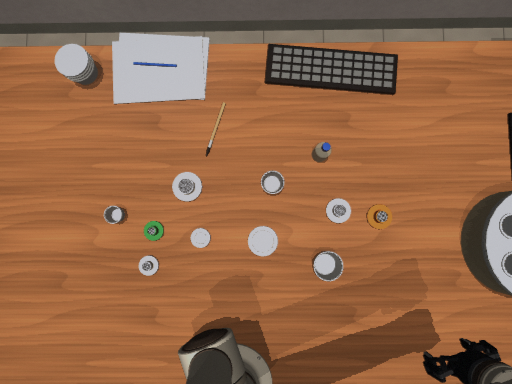

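View pics/scene0.png

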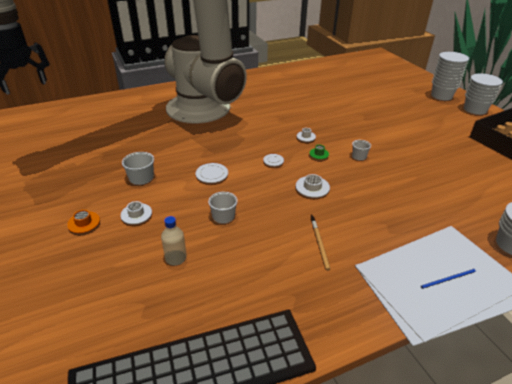

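The top view shows: vent_large at (187,187), vent_medium (338,210), vent_small (148,265), cup_small (115,214), cup_medium (272,183), cup_large (328,266), plain lids at (200,238) and (263,241), and green and orange decoys at (153,231) and (380,217). The bottle is at (323,150) and the brush near (215,130). The scene view agrees.

```bash
cat > h.py <<'E'
import numpy as np, cv2
from workcell import telemetry, optics
from scipy.spatial.transform import Rotation as R
def tool(o):
    T=np.eye(4); T[:3,:3]=R.from_euler('xyz',o['tcp_rot'],degrees=True).as_matrix(); T[:3,3]=o['ee_pos']; return T
def cast(K,E,px,z):
    d=E[:3,:3]@np.linalg.solve(K,[px[0],px[1],1]); return E[:3,3]+d*(z-E[2,3])/d[2]
def proj(K,E,p):
    q=K@(E[:3,:3].T@(np.array(p)-E[:3,3])); return q[:2]/q[2]
def white(im,smax=70,vmin=70):
    hsv=cv2.cvtColor(im,cv2.COLOR_RGB2HSV)
    return ((hsv[...,1]<smax)&(hsv[...,2]>vmin)).astype(np.uint8)*255
E
python3 - <<'E'
from h import *
c=optics.camera("top"); im,K,E=c["color"],c["K"],c["extrinsics"]
n,l,s,ce=cv2.connectedComponentsWithStats(white(im))
G=dict(vs=(148,265,.0105),vm=(338,210,.0105),vl=(187,187,.0105),cs=(115,214,.044),cm=(272,183,.052),cl=(328,266,.060),ps=(200,238,.012),pl=(263,241,.012))
for k,(u,v,z) in G.items():
    r=min((i for i in range(1,n) if s[i,4]>40),key=lambda i:np.hypot(*(ce[i]-(u,v))))
    cn=cv2.findContours((l==r).astype(np.uint8),0,2)[0]; cn=max(cn,key=cv2.contourArea)
    p,rad=cv2.minEnclosingCircle(cn); b=s[r]
    q=cast(K,E,p,z); print(k,np.round(p,1),b.tolist(),"xy",q[:2].round(4),"dia",round(2*(rad+.0)*np.linalg.norm(q-E[:3,3])/K[0,0],4))
E
```

```text
vs [148. 265.] [139, 255, 20, 21, 319] xy [0.3571 0.2603] dia 0.0676
vm [338.1 210.3] [326, 198, 25, 25, 492] xy [ 0.5214 -0.3318] dia 0.0806
vl [186.8 186.3] [172, 172, 30, 30, 695] xy [0.601  0.1415] dia 0.0958
cs [112.9 214.1] [104, 206, 19, 18, 271] xy [0.5147 0.36  ] dia 0.0613
cm [272.2 182. ] [261, 171, 23, 23, 436] xy [ 0.6075 -0.1256] dia 0.0722
cl [327.8 265.8] [314, 251, 29, 30, 708] xy [ 0.3568 -0.2855] dia 0.094
ps [200.  237.4] [190, 228, 21, 20, 315] xy [0.4409 0.0988] dia 0.0636
pl [262.4 240.8] [248, 226, 30, 30, 721] xy [ 0.4289 -0.0948] dia 0.0953
```

```bash
python3 -m handwheel '[{"az":9.73,"jaw":1},{"az":9.73,"jaw":1},{"tx":0.048,"ty":-0.0267,"tz":0.011,"jaw":1},{"tx":0.048,"ty":-0.0267,"tz":0.011,"jaw":1},{"tx":0.048,"ty":-0.0267,"tz":0.011,"jaw":1},{"tx":0.048,"ty":-0.0267,"tz":0.011,"jaw":1},{"tx":0.048,"ty":-0.0267,"tz":0.011,"jaw":1},{"tx":0.048,"ty":-0.0267,"tz":0.011,"jaw":1},{"tx":0.048,"ty":-0.0267,"tz":0.011,"jaw":1},{"jaw":1}]' 60
cat > look.py <<'E'
# look.py name zplane diameter : find round white thing under the tool with the wrist camera
import sys
from h import *
name,z,d=sys.argv[1],float(sys.argv[2]),float(sys.argv[3])
ref=np.array(eval(sys.argv[4])) if len(sys.argv)>4 else None
o=telemetry.get_obs(); c=optics.camera("wrist"); im,K=c["color"],c["K"]; E=tool(o)@c["mount"]
if ref is None: ref=o['ee_pos'][:2]
print("t",round(o['time'],2),"tcp",o['ee_pos'].round(4),o['tcp_rot'].round(2),"open",round(o['opening'],4))
m=white(im); out=im[:,:,::-1].copy(); best=[]
for cn in cv2.findContours(m,0,2)[0]:
    if cv2.contourArea(cn)<300: continue
    h=cv2.convexHull(cn)[:,0].astype(float)
    P=np.array([cast(K,E,p,z)[:2] for p in h],np.float32)
    p,r=cv2.minEnclosingCircle(P); best.append((np.hypot(*(np.array(p)-ref)),p,2*r,len(h)))
    e=cv2.moments(P.reshape(-1,1,2)); best[-1]+=((e['m10']/e['m00'],e['m01']/e['m00']),)
for b in sorted(best,key=lambda b:b[0])[:3]:
    print("circle",np.round(b[1],4),"dia",round(b[2],4),"centroid",np.round(b[4],4),"delta tx,ty",round(b[1][0]-o['ee_pos'][0],4),round(-(b[1][1]-o['ee_pos'][1]),4))
b=min(best,key=lambda b:b[0])
for a in np.linspace(0,6.28,60):
    u=proj(K,E,[b[1][0]+d/2*np.cos(a),b[1][1]+d/2*np.sin(a),z]); cv2.circle(out,tuple(int(x) for x in u),1,(0,0,255),-1)
cv2.imwrite(f"pics/{name}.png",out)
E
python3 look.py vm1 0.0105 0.078
```

```text
t 0.2 tcp [ 0.1833 -0.5184  0.2308] [-179.95    0.     19.47] open 0.0856
circle [ 0.0872 -0.7193] dia 0.101 centroid [ 0.0868 -0.7268] delta tx,ty -0.0961 0.2009
circle [-0.0182 -0.4225] dia 0.101 centroid [-0.0232 -0.4162] delta tx,ty -0.2014 -0.096
circle [ 0.361  -0.7954] dia 0.2588 centroid [ 0.3516 -0.7732] delta tx,ty 0.1777 0.277$[0]: bad value
```

View pics/vm1.png

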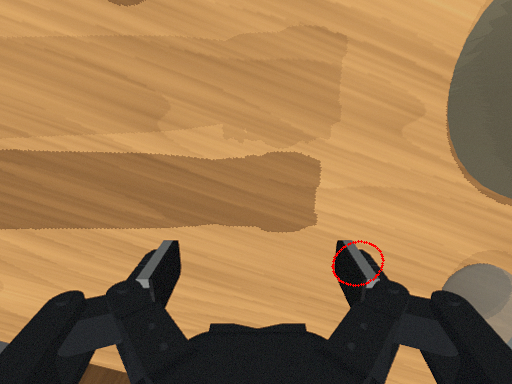

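The move was refused, probably because every row needs all seven keys, so this picture (bare desk, jaws at about (160,265) and (355,265)) is still from the start pose. I'll resend with full rows.

```bash
python3 -m handwheel '[{"tx":0,"ty":0,"tz":0,"ax":0,"ay":0,"az":9.73,"jaw":1},{"tx":0,"ty":0,"tz":0,"ax":0,"ay":0,"az":9.73,"jaw":1},{"tx":0.048,"ty":-0.0267,"tz":0.011,"ax":0,"ay":0,"az":0,"jaw":1},{"tx":0.048,"ty":-0.0267,"tz":0.011,"ax":0,"ay":0,"az":0,"jaw":1},{"tx":0.048,"ty":-0.0267,"tz":0.011,"ax":0,"ay":0,"az":0,"jaw":1},{"tx":0.048,"ty":-0.0267,"tz":0.011,"ax":0,"ay":0,"az":0,"jaw":1},{"tx":0.048,"ty":-0.0267,"tz":0.011,"ax":0,"ay":0,"az":0,"jaw":1},{"tx":0.048,"ty":-0.0267,"tz":0.011,"ax":0,"ay":0,"az":0,"jaw":1},{"tx":0.048,"ty":-0.0267,"tz":0.011,"ax":0,"ay":0,"az":0,"jaw":1},{"tx":0,"ty":0,"tz":0,"ax":0,"ay":0,"az":0,"jaw":1}]' 60 && python3 look.py vm2 0.0105 0.078
```

```text
time: 1.5
ee_pos: [0.5214, -0.3291, 0.1523]
tcp_rot: [-179.9, 0.1, 0.2]
wrist_force: [-0.1, 0.5, 0.2]
opening: 0.0851
grasp_force: 0.0
t 1.5 tcp [ 0.5214 -0.3291  0.1523] [-1.799e+02  1.100e-01  2.500e-01] open 0.0851
circle [ 0.5215 -0.3309] dia 0.0789 centroid [ 0.5216 -0.331 ] delta tx,ty 0.0001 0.0017
circle [ 0.4942 -0.4691] dia 0.0359 centroid [ 0.4942 -0.4693] delta tx,ty -0.0272 0.14
circle [ 0.4138 -0.4524] dia 0.0774 centroid [ 0.4124 -0.4584] delta tx,ty -0.1076 0.1233
```

```bash
python3 -m handwheel '[{"tx":0,"ty":0.0017,"tz":0.04,"ax":0,"ay":0,"az":0,"jaw":1},{"tx":0,"ty":0,"tz":0.04,"ax":0,"ay":0,"az":0,"jaw":1},{"tx":0,"ty":0,"tz":0.04,"ax":0,"ay":0,"az":0,"jaw":1},{"tx":0,"ty":0,"tz":0.016,"ax":0,"ay":0,"az":0,"jaw":1},{"tx":0,"ty":0,"tz":0,"ax":0,"ay":0,"az":0,"jaw":1},{"tx":0,"ty":0,"tz":0,"ax":0,"ay":0,"az":0,"jaw":-0.3},{"tx":0,"ty":0,"tz":0,"ax":0,"ay":0,"az":0,"jaw":-0.3},{"tx":0,"ty":0,"tz":0,"ax":0,"ay":0,"az":0,"jaw":-0.3},{"tx":0,"ty":0,"tz":0,"ax":0,"ay":0,"az":0,"jaw":-0.3},{"tx":0,"ty":0,"tz":0,"ax":0,"ay":0,"az":0,"jaw":-0.3}]' 50 && python3 look.py vm3 0.0105 0.078
```

```text
time: 2.8
ee_pos: [0.52, -0.3337, 0.0199]
tcp_rot: [179.9, -0.1, 0.0]
wrist_force: [-1.4, 0.1, 5.6]
opening: 0.0379
grasp_force: 49.9
t 2.8 tcp [ 0.52   -0.3337  0.0199] [ 1.7992e+02 -1.1000e-01  1.0000e-02] open 0.0379
circle [ 0.5188 -0.3334] dia 0.0842 centroid [ 0.5206 -0.3334] delta tx,ty -0.0012 -0.0003
circle [ 0.4865 -0.4793] dia 0.0387 centroid [ 0.486  -0.4799] delta tx,ty -0.0335 0.1455
```

View pics/vm3.png

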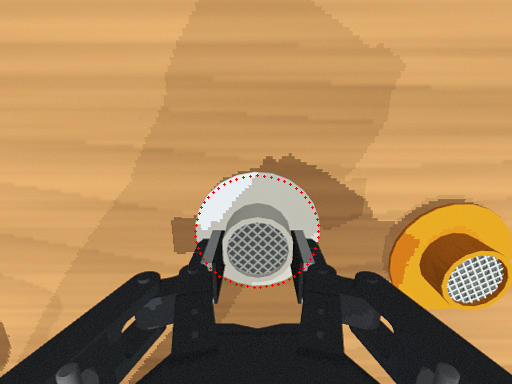

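Gripped: the collar sits between the pads and the jaws are at 38 mm. Next I lift and stop short of cup_medium so the cup is visible ahead of the lid.

```bash
python3 -m handwheel '[{"tx":0,"ty":0,"tz":-0.04,"ax":0,"ay":0,"az":0,"jaw":-0.3},{"tx":0,"ty":0,"tz":-0.05,"ax":0,"ay":0,"az":0,"jaw":-0.3},{"tx":0,"ty":0,"tz":-0.045,"ax":0,"ay":0,"az":0,"jaw":-0.3},{"tx":0,"ty":-0.041,"tz":0,"ax":0,"ay":0,"az":0,"jaw":-0.3},{"tx":0,"ty":-0.041,"tz":0,"ax":0,"ay":0,"az":0,"jaw":-0.3},{"tx":0,"ty":-0.041,"tz":0,"ax":0,"ay":0,"az":0,"jaw":-0.3},{"tx":0,"ty":-0.041,"tz":0,"ax":0,"ay":0,"az":0,"jaw":-0.3},{"tx":0,"ty":-0.041,"tz":0,"ax":0,"ay":0,"az":0,"jaw":-0.3},{"tx":0,"ty":0,"tz":0,"ax":0,"ay":0,"az":0,"jaw":-0.3},{"tx":0,"ty":0,"tz":0,"ax":0,"ay":0,"az":0,"jaw":-0.3}]' && python3 look.py cm1 0.052 0.072 '(0.6075,-0.1256)'
```

```text
time: 4.1
ee_pos: [0.5194, -0.1285, 0.1537]
tcp_rot: [180.0, -0.0, 0.0]
wrist_force: [0.7, -0.8, 0.2]
opening: 0.038
grasp_force: 50.3
t 4.1 tcp [ 0.5194 -0.1285  0.1537] [ 1.7997e+02 -4.0000e-02  4.0000e-02] open 0.038
circle [ 0.6082 -0.1246] dia 0.0724 centroid [ 0.6083 -0.1246] delta tx,ty 0.0887 -0.0038
circle [ 0.4701 -0.1253] dia 0.139 centroid [ 0.473  -0.1264] delta tx,ty -0.0493 -0.0032
circle [ 0.6738 -0.2532] dia 0.0382 centroid [ 0.6716 -0.2529] delta tx,ty 0.1544 0.1248
```

View pics/cm1.png

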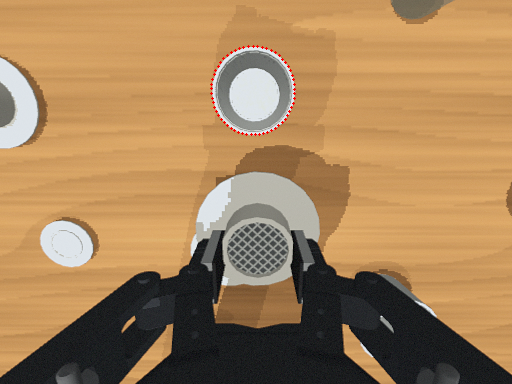

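The cup rim outline fits at (253,90), and the lid is level in the jaws. Moving over and down to just above home.

```bash
python3 -m handwheel '[{"tx":0.044,"ty":-0.0035,"tz":0,"ax":0,"ay":0,"az":0,"jaw":-0.3},{"tx":0.044,"ty":0,"tz":0,"ax":0,"ay":0,"az":0,"jaw":-0.3},{"tx":0,"ty":0,"tz":0,"ax":0,"ay":0,"az":0,"jaw":-0.3},{"tx":0,"ty":0,"tz":0.04,"ax":0,"ay":0,"az":0,"jaw":-0.3},{"tx":0,"ty":0,"tz":0.03,"ax":0,"ay":0,"az":0,"jaw":-0.3},{"tx":0,"ty":0,"tz":0.008,"ax":0,"ay":0,"az":0,"jaw":-0.3},{"tx":0,"ty":0,"tz":0.008,"ax":0,"ay":0,"az":0,"jaw":-0.3},{"tx":0,"ty":0,"tz":0.002,"ax":0,"ay":0,"az":0,"jaw":-0.3},{"tx":0,"ty":0,"tz":0.002,"ax":0,"ay":0,"az":0,"jaw":-0.3},{"tx":0,"ty":0,"tz":0,"ax":0,"ay":0,"az":0,"jaw":-0.3}]' && python3 look.py cm2 0.0535 0.078
```

```text
time: 5.4
ee_pos: [0.6075, -0.1248, 0.0638]
tcp_rot: [180.0, -0.0, 0.0]
wrist_force: [-0.8, 0.6, 0.4]
opening: 0.0378
grasp_force: 50.3
t 5.4 tcp [ 0.6075 -0.1248  0.0638] [ 1.7999e+02 -4.0000e-02  1.0000e-02] open 0.0378
circle [ 0.6063 -0.1245] dia 0.0851 centroid [ 0.6078 -0.1245] delta tx,ty -0.0012 -0.0003
circle [ 0.6994 -0.2422] dia 0.0441 centroid [ 0.6979 -0.2413] delta tx,ty 0.0919 0.1174
circle [0.4989 0.0565] dia 0.0468 centroid [0.5051 0.0585] delta tx,ty -0.1086 -0.1814
```

```bash
python3 -m handwheel '[{"tx":0,"ty":0,"tz":0.002,"ax":0,"ay":0,"az":0,"jaw":-0.3},{"tx":0,"ty":0,"tz":0,"ax":0,"ay":0,"az":0,"jaw":-0.3},{"tx":0,"ty":0,"tz":0,"ax":0,"ay":0,"az":0,"jaw":0.5},{"tx":0,"ty":0,"tz":0,"ax":0,"ay":0,"az":0,"jaw":0.5},{"tx":0,"ty":0,"tz":0,"ax":0,"ay":0,"az":0,"jaw":0.5},{"tx":0,"ty":0,"tz":0,"ax":0,"ay":0,"az":0,"jaw":0.5},{"tx":0,"ty":0,"tz":-0.03,"ax":0,"ay":0,"az":0,"jaw":0.5},{"tx":0,"ty":0,"tz":-0.05,"ax":0,"ay":0,"az":0,"jaw":0.7},{"tx":0,"ty":0,"tz":-0.05,"ax":0,"ay":0,"az":0,"jaw":1},{"tx":0,"ty":0,"tz":0,"ax":0,"ay":0,"az":0,"jaw":1}]' && python3 look.py cm3 0.0535 0.078
```

```text
time: 6.7
ee_pos: [0.6088, -0.1251, 0.196]
tcp_rot: [179.9, -0.4, 0.0]
wrist_force: [0.3, 0.6, 0.4]
opening: 0.0856
grasp_force: 0.0
t 6.7 tcp [ 0.6088 -0.1251  0.196 ] [ 1.7992e+02 -4.0000e-01  1.0000e-02] open 0.0856
circle [ 0.6093 -0.1245] dia 0.0788 centroid [ 0.6095 -0.1246] delta tx,ty 0.0005 -0.0007
circle [ 0.4615 -0.0983] dia 0.0834 centroid [ 0.4616 -0.0981] delta tx,ty -0.1473 -0.0268
circle [ 0.5026 -0.0021] dia 0.0788 centroid [0.5005 0.0038] delta tx,ty -0.1062 -0.123
```

View pics/cm3.png

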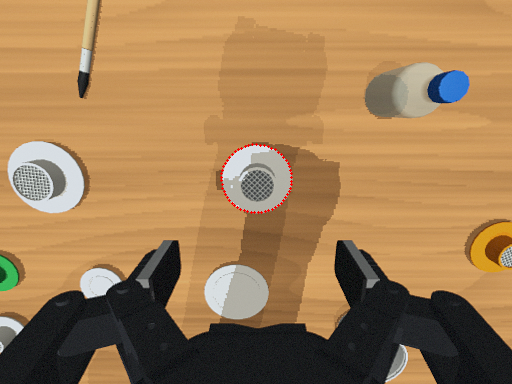

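The medium lid is home on its cup: outline centred at (257,180), with the right apparent diameter for its home height. Next is vent_large.

```bash
python3 -m handwheel '[{"tx":-0.008,"ty":-0.044,"tz":0,"ax":0,"ay":0,"az":0,"jaw":1},{"tx":0,"ty":-0.045,"tz":0,"ax":0,"ay":0,"az":0,"jaw":1},{"tx":0,"ty":-0.045,"tz":0,"ax":0,"ay":0,"az":0,"jaw":1},{"tx":0,"ty":-0.045,"tz":0,"ax":0,"ay":0,"az":0,"jaw":1},{"tx":0,"ty":-0.044,"tz":0.02,"ax":0,"ay":0,"az":0,"jaw":1},{"tx":0,"ty":-0.044,"tz":0.02,"ax":0,"ay":0,"az":0,"jaw":1},{"tx":0,"ty":0,"tz":0,"ax":0,"ay":0,"az":0,"jaw":1},{"tx":0,"ty":0,"tz":0,"ax":0,"ay":0,"az":0,"jaw":1},{"tx":0,"ty":0,"tz":0,"ax":0,"ay":0,"az":0,"jaw":1},{"tx":0,"ty":0,"tz":0,"ax":0,"ay":0,"az":0,"jaw":1}]' && python3 look.py vl1 0.0105 0.094
```

```text
time: 8.0
ee_pos: [0.5984, 0.0783, 0.1542]
tcp_rot: [-177.2, -0.0, 6.2]
wrist_force: [0.1, 0.1, 0.1]
opening: 0.0855
grasp_force: 0.0
t 8.0 tcp [0.5984 0.0783 0.1542] [-1.7724e+02 -1.0000e-02  6.2100e+00] open 0.0855
circle [0.6007 0.1432] dia 0.0951 centroid [0.6006 0.1433] delta tx,ty 0.0023 -0.0649
circle [ 0.5069 -0.0473] dia 0.0767 centroid [ 0.5055 -0.0527] delta tx,ty -0.0915 0.1257
circle [0.439  0.1002] dia 0.0636 centroid [0.4389 0.1002] delta tx,ty -0.1594 -0.0219
```

Run:
```python
from h import *
o=telemetry.get_obs(); print(o['q'].round(2),o['qd'].round(2),o['ee_pos'],o['tcp_rot'])
```

```text
[  6.16  11.45   8.72  87.28   2.77 179.95] [ 0.16  0.05 -0.06  0.08  0.07 -0.04] [0.5983179  0.07843368 0.1541521 ] [-1.77232949e+02  2.82717623e-03  6.21559262e+00]
```

Run:
```python
from h import *
o=telemetry.get_obs(); T=tool(o)
Rt=R.from_euler('xyz',[180,0,90],degrees=True).as_matrix()
print(np.degrees(R.from_matrix(T[:3,:3].T@Rt).as_rotvec())/8)
```

```text
[ -0.28218578  -0.25260179 -10.47086683]
```

```bash
python3 -m handwheel '[{"tx":0,"ty":0,"tz":0,"ax":-0.282,"ay":-0.253,"az":-10.471,"jaw":1},{"tx":0,"ty":0,"tz":0,"ax":-0.282,"ay":-0.253,"az":-10.471,"jaw":1},{"tx":0,"ty":0,"tz":0,"ax":-0.282,"ay":-0.253,"az":-10.471,"jaw":1},{"tx":0,"ty":0,"tz":0,"ax":-0.282,"ay":-0.253,"az":-10.471,"jaw":1},{"tx":0,"ty":0,"tz":0,"ax":-0.282,"ay":-0.253,"az":-10.471,"jaw":1},{"tx":0,"ty":0,"tz":0,"ax":-0.282,"ay":-0.253,"az":-10.471,"jaw":1},{"tx":0,"ty":0,"tz":0,"ax":-0.282,"ay":-0.253,"az":-10.471,"jaw":1},{"tx":0,"ty":0,"tz":0,"ax":-0.282,"ay":-0.253,"az":-10.471,"jaw":1},{"tx":0,"ty":0,"tz":0,"ax":0,"ay":0,"az":0,"jaw":1},{"tx":0,"ty":0,"tz":0,"ax":0,"ay":0,"az":0,"jaw":1}]'
python3 - <<'E'
s=open('look.py').read()
s=s.replace('''round(b[1][0]-o['ee_pos'][0],4),round(-(b[1][1]-o['ee_pos'][1]),4)''','''(tool(o)[:3,:3].T@(np.array([*b[1],o['ee_pos'][2]])-o['ee_pos'])).round(4)[:2]''')
open('look.py','w').write(s)
E
python3 look.py vl2 0.0105 0.094 '(0.6007,0.1432)'
```

```text
time: 9.3
ee_pos: [0.5982, 0.0788, 0.1539]
tcp_rot: [-180.0, -0.0, 89.8]
wrist_force: [0.4, 0.0, 0.5]
opening: 0.0853
grasp_force: 0.0
t 9.3 tcp [0.5982 0.0788 0.1539] [-179.96   -0.     89.81] open 0.0853
circle [0.6011 0.1429] dia 0.0952 centroid [0.6011 0.1429] delta tx,ty [0.0642 0.0027]
circle [0.4392 0.0997] dia 0.0635 centroid [0.4392 0.0997] delta tx,ty [ 0.0204 -0.159 ]
circle [ 0.7211 -0.0289] dia 0.079 centroid [ 0.727  -0.0309] delta tx,ty [-0.1072  0.1233]
```

```bash
python3 -m handwheel '[{"tx":0.032,"ty":0.0027,"tz":0,"ax":0,"ay":0,"az":0,"jaw":1},{"tx":0.032,"ty":0,"tz":0,"ax":0,"ay":0,"az":0,"jaw":1},{"tx":0,"ty":0,"tz":0.04,"ax":0,"ay":0,"az":0,"jaw":1},{"tx":0,"ty":0,"tz":0.05,"ax":0,"ay":0,"az":0,"jaw":1},{"tx":0,"ty":0,"tz":0.03,"ax":0,"ay":0,"az":0,"jaw":1},{"tx":0,"ty":0,"tz":0.016,"ax":0,"ay":0,"az":0,"jaw":1},{"tx":0,"ty":0,"tz":0,"ax":0,"ay":0,"az":0,"jaw":-0.1},{"tx":0,"ty":0,"tz":0,"ax":0,"ay":0,"az":0,"jaw":-0.1},{"tx":0,"ty":0,"tz":0,"ax":0,"ay":0,"az":0,"jaw":-0.1},{"tx":0,"ty":0,"tz":0,"ax":0,"ay":0,"az":0,"jaw":-0.1}]' 60 && python3 look.py vl3 0.0105 0.094
```

```text
time: 10.6
ee_pos: [0.602, 0.1431, 0.02]
tcp_rot: [179.8, -0.0, 90.0]
wrist_force: [0.2, -0.4, 7.0]
opening: 0.0475
grasp_force: 62.3
t 10.6 tcp [0.602  0.1431 0.02  ] [ 1.7984e+02 -4.0000e-02  9.0030e+01] open 0.0475
circle [0.6016 0.1409] dia 0.0981 centroid [0.6014 0.1421] delta tx,ty [-0.0022 -0.0003]
circle [0.439  0.0988] dia 0.0653 centroid [0.4455 0.0974] delta tx,ty [-0.0442 -0.163 ]
```

```bash
python3 -m handwheel '[{"tx":0,"ty":0,"tz":-0.04,"ax":0,"ay":0,"az":0,"jaw":-0.1},{"tx":0,"ty":0,"tz":-0.06,"ax":0,"ay":0,"az":0,"jaw":-0.1},{"tx":0,"ty":0,"tz":-0.04,"ax":0,"ay":0,"az":0,"jaw":-0.1},{"tx":-0.0485,"ty":-0.0223,"tz":0,"ax":0,"ay":0,"az":0,"jaw":-0.1},{"tx":-0.0485,"ty":-0.0223,"tz":0,"ax":0,"ay":0,"az":0,"jaw":-0.1},{"tx":-0.0485,"ty":-0.0223,"tz":0,"ax":0,"ay":0,"az":0,"jaw":-0.1},{"tx":-0.0485,"ty":-0.0223,"tz":0,"ax":0,"ay":0,"az":0,"jaw":-0.1},{"tx":-0.0485,"ty":-0.0223,"tz":0,"ax":0,"ay":0,"az":0,"jaw":-0.1},{"tx":-0.0485,"ty":-0.0223,"tz":0,"ax":0,"ay":0,"az":0,"jaw":-0.1},{"tx":-0.0485,"ty":-0.0223,"tz":0,"ax":0,"ay":0,"az":0,"jaw":-0.1}]' &&  python3 -m handwheel '[{"tx":-0.0485,"ty":-0.0223,"tz":0,"ax":0,"ay":0,"az":0,"jaw":-0.1},{"tx":-0.0485,"ty":-0.0223,"tz":0,"ax":0,"ay":0,"az":0,"jaw":-0.1},{"tx":-0.0485,"ty":-0.0223,"tz":0,"ax":0,"ay":0,"az":0,"jaw":-0.1},{"tx":-0.0485,"ty":-0.0223,"tz":0,"ax":0,"ay":0,"az":0,"jaw":-0.1},{"tx":0,"ty":0,"tz":0,"ax":0,"ay":0,"az":0,"jaw":-0.1},{"tx":0,"ty":0,"tz":0,"ax":0,"ay":0,"az":0,"jaw":-0.1},{"tx":0,"ty":0,"tz":0,"ax":0,"ay":0,"az":0,"jaw":-0.1},{"tx":0,"ty":0,"tz":0,"ax":0,"ay":0,"az":0,"jaw":-0.1},{"tx":0,"ty":0,"tz":0,"ax":0,"ay":0,"az":0,"jaw":-0.1},{"tx":0,"ty":0,"tz":0,"ax":0,"ay":0,"az":0,"jaw":-0.1}]' && python3 look.py cl1 0.060 0.088 '(0.3568,-0.2855)'
```

```text
time: 11.9
ee_pos: [0.4443, -0.1983, 0.159]
tcp_rot: [179.9, 0.1, 90.0]
wrist_force: [0.9, -0.2, -1.0]
opening: 0.0476
grasp_force: 61.9
time: 13.15
ee_pos: [0.3561, -0.3906, 0.158]
tcp_rot: [-180.0, 0.0, 90.1]
wrist_force: [0.2, -0.1, -0.5]
opening: 0.0472
grasp_force: 61.9
t 13.15 tcp [ 0.3561 -0.3906  0.158 ] [-1.7996e+02  1.0000e-02  9.0080e+01] open 0.0472
circle [ 0.3567 -0.2857] dia 0.0884 centroid [ 0.3567 -0.2857] delta tx,ty [0.1048 0.0008]
circle [ 0.3558 -0.4388] dia 0.1546 centroid [ 0.3555 -0.4369] delta tx,ty [-0.0483 -0.0004]
circle [ 0.4878 -0.4434] dia 0.0299 centroid [ 0.488  -0.4435] delta tx,ty [-0.053   0.1316]
```

View pics/cl1.png

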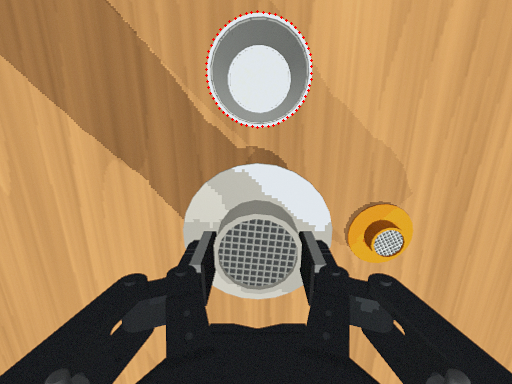

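Cup rim found at (259,70) and its outline fits; the lid is level. Moving over, lowering, releasing and rising.

```bash
python3 -m handwheel '[{"tx":0.052,"ty":0.0008,"tz":0,"ax":0,"ay":0,"az":0,"jaw":-0.1},{"tx":0.0525,"ty":0,"tz":0,"ax":0,"ay":0,"az":0,"jaw":-0.1},{"tx":0,"ty":0,"tz":0,"ax":0,"ay":0,"az":0,"jaw":-0.1},{"tx":0,"ty":0,"tz":0.04,"ax":0,"ay":0,"az":0,"jaw":-0.1},{"tx":0,"ty":0,"tz":0.03,"ax":0,"ay":0,"az":0,"jaw":-0.1},{"tx":0,"ty":0,"tz":0.008,"ax":0,"ay":0,"az":0,"jaw":-0.1},{"tx":0,"ty":0,"tz":0.005,"ax":0,"ay":0,"az":0,"jaw":-0.1},{"tx":0,"ty":0,"tz":0.002,"ax":0,"ay":0,"az":0,"jaw":-0.1},{"tx":0,"ty":0,"tz":0.002,"ax":0,"ay":0,"az":0,"jaw":-0.1},{"tx":0,"ty":0,"tz":0,"ax":0,"ay":0,"az":0,"jaw":-0.1}]' && python3 look.py cl2 0.0615 0.094
```

```text
time: 14.45
ee_pos: [0.3568, -0.2866, 0.0715]
tcp_rot: [180.0, 0.0, 90.0]
wrist_force: [-0.1, 0.2, 0.1]
opening: 0.0476
grasp_force: 62.1
t 14.45 tcp [ 0.3568 -0.2866  0.0715] [1.800e+02 4.000e-02 9.005e+01] open 0.0476
circle [ 0.3564 -0.2883] dia 0.099 centroid [ 0.3562 -0.2878] delta tx,ty [-0.0017 -0.0004]
```

```bash
python3 -m handwheel '[{"tx":0,"ty":0,"tz":0.001,"ax":0,"ay":0,"az":0,"jaw":-0.1},{"tx":0,"ty":0,"tz":0,"ax":0,"ay":0,"az":0,"jaw":-0.1},{"tx":0,"ty":0,"tz":0,"ax":0,"ay":0,"az":0,"jaw":0.6},{"tx":0,"ty":0,"tz":0,"ax":0,"ay":0,"az":0,"jaw":0.6},{"tx":0,"ty":0,"tz":0,"ax":0,"ay":0,"az":0,"jaw":0.6},{"tx":0,"ty":0,"tz":0,"ax":0,"ay":0,"az":0,"jaw":0.6},{"tx":0,"ty":0,"tz":-0.03,"ax":0,"ay":0,"az":0,"jaw":0.6},{"tx":0,"ty":0,"tz":-0.05,"ax":0,"ay":0,"az":0,"jaw":0.7},{"tx":0,"ty":0,"tz":-0.05,"ax":0,"ay":0,"az":0,"jaw":1},{"tx":0,"ty":0,"tz":0,"ax":0,"ay":0,"az":0,"jaw":1}]' && python3 look.py cl3 0.0615 0.094
```

```text
time: 15.75
ee_pos: [0.3578, -0.2873, 0.2038]
tcp_rot: [179.8, 0.2, 90.0]
wrist_force: [-0.1, -0.6, -0.7]
opening: 0.0852
grasp_force: 0.0
t 15.75 tcp [ 0.3578 -0.2873  0.2038] [179.77   0.22  90.04] open 0.0852
circle [ 0.3561 -0.2872] dia 0.0954 centroid [ 0.3562 -0.2872] delta tx,ty [ 0.     -0.0017]
circle [ 0.2346 -0.3947] dia 0.0795 centroid [ 0.2286 -0.3969] delta tx,ty [-0.1073 -0.1233]
circle [ 0.4825 -0.395 ] dia 0.0801 centroid [ 0.488  -0.3973] delta tx,ty [-0.1078  0.1246]
```

View pics/cl3.png

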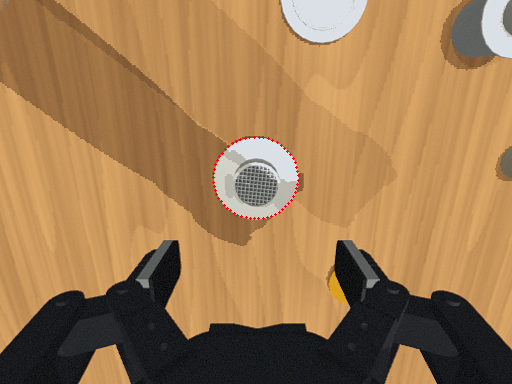

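The large lid is home: outline centred at (256,178), flat and the right size. Flying to vent_small.

```bash
python3 -m handwheel '[{"tx":0.05,"ty":0,"tz":0,"ax":0,"ay":0,"az":0,"jaw":1},{"tx":0.05,"ty":0,"tz":0,"ax":0,"ay":0,"az":0,"jaw":1},{"tx":0.05,"ty":0,"tz":0,"ax":0,"ay":0,"az":0,"jaw":1},{"tx":0.05,"ty":0,"tz":0,"ax":0,"ay":0,"az":0,"jaw":1},{"tx":0.05,"ty":0,"tz":0,"ax":0,"ay":0,"az":0,"jaw":1},{"tx":0.05,"ty":0,"tz":0,"ax":0,"ay":0,"az":0,"jaw":1},{"tx":0.05,"ty":0,"tz":0,"ax":0,"ay":0,"az":0,"jaw":1},{"tx":0.05,"ty":0,"tz":0,"ax":0,"ay":0,"az":0,"jaw":1},{"tx":0.05,"ty":0,"tz":0.02,"ax":0,"ay":0,"az":0,"jaw":1},{"tx":0.05,"ty":0,"tz":0.02,"ax":0,"ay":0,"az":0,"jaw":0.5}]' && python3 -m handwheel '[{"tx":0.0475,"ty":0,"tz":0.01,"ax":0,"ay":0,"az":0,"jaw":0.5},{"tx":0,"ty":0,"tz":0,"ax":0,"ay":0,"az":0,"jaw":0.5},{"tx":0,"ty":0,"tz":0,"ax":0,"ay":0,"az":0,"jaw":0.5},{"tx":0,"ty":0,"tz":0,"ax":0,"ay":0,"az":0,"jaw":0.5},{"tx":0,"ty":0,"tz":0,"ax":0,"ay":0,"az":0,"jaw":0.5},{"tx":0,"ty":0,"tz":0,"ax":0,"ay":0,"az":0,"jaw":0.5},{"tx":0,"ty":0,"tz":0,"ax":0,"ay":0,"az":0,"jaw":0.5},{"tx":0,"ty":0,"tz":0,"ax":0,"ay":0,"az":0,"jaw":0.5},{"tx":0,"ty":0,"tz":0,"ax":0,"ay":0,"az":0,"jaw":0.5},{"tx":0,"ty":0,"tz":0,"ax":0,"ay":0,"az":0,"jaw":0.5}]' && python3 look.py vs1 0.0105 0.062 '(0.357,0.26)'
```

```text
time: 17.05
ee_pos: [0.3555, 0.2152, 0.1581]
tcp_rot: [-179.9, 0.0, 90.1]
wrist_force: [0.6, -1.4, -1.0]
opening: 0.0697
grasp_force: 0.0
time: 18.3
ee_pos: [0.3561, 0.2612, 0.1499]
tcp_rot: [-180.0, 0.0, 90.1]
wrist_force: [-0.5, 0.2, 0.2]
opening: 0.064
grasp_force: 0.0
t 18.3 tcp [0.3561 0.2612 0.1499] [-1.7995e+02  1.0000e-02  9.0050e+01] open 0.064
circle [0.3559 0.2602] dia 0.0629 centroid [0.356  0.2603] delta tx,ty [-0.001  -0.0002]
circle [0.4728 0.2385] dia 0.0254 centroid [0.473  0.2384] delta tx,ty [-0.0227  0.1166]
circle [0.4425 0.1678] dia 0.0658 centroid [0.4476 0.1669] delta tx,ty [-0.0935  0.0863]
```

View pics/vs1.png

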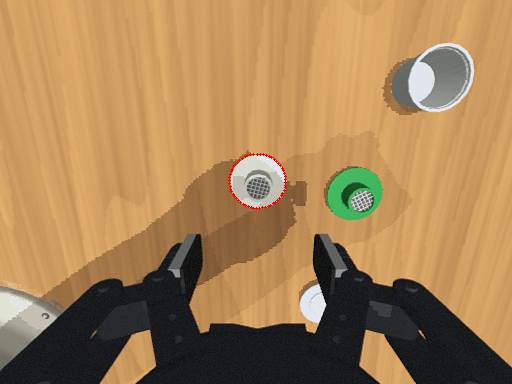

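vent_small is at (258,181), with the green decoy at (355,193) and cup_small at (433,78). Descend and grip.

```bash
python3 -m handwheel '[{"tx":-0.001,"ty":0,"tz":0.04,"ax":0,"ay":0,"az":0,"jaw":0.5},{"tx":0,"ty":0,"tz":0.04,"ax":0,"ay":0,"az":0,"jaw":0.5},{"tx":0,"ty":0,"tz":0.03,"ax":0,"ay":0,"az":0,"jaw":0.5},{"tx":0,"ty":0,"tz":0.02,"ax":0,"ay":0,"az":0,"jaw":0.5},{"tx":0,"ty":0,"tz":0,"ax":0,"ay":0,"az":0,"jaw":0.5},{"tx":0,"ty":0,"tz":0,"ax":0,"ay":0,"az":0,"jaw":-0.6},{"tx":0,"ty":0,"tz":0,"ax":0,"ay":0,"az":0,"jaw":-0.6},{"tx":0,"ty":0,"tz":0,"ax":0,"ay":0,"az":0,"jaw":-0.6},{"tx":0,"ty":0,"tz":0,"ax":0,"ay":0,"az":0,"jaw":-0.6},{"tx":0,"ty":0,"tz":0,"ax":0,"ay":0,"az":0,"jaw":-0.6}]' 50 && python3 look.py vs2 0.0105 0.062
```

```text
time: 19.6
ee_pos: [0.3567, 0.2606, 0.0213]
tcp_rot: [179.9, -0.1, 90.0]
wrist_force: [-0.7, -1.0, 6.0]
opening: 0.0278
grasp_force: 48.9
t 19.6 tcp [0.3567 0.2606 0.0213] [ 1.7994e+02 -7.0000e-02  9.0040e+01] open 0.0278
circle [0.356  0.2573] dia 0.0681 centroid [0.3561 0.259 ] delta tx,ty [-0.0033 -0.0007]
circle [0.4824 0.2306] dia 0.027 centroid [0.4822 0.2309] delta tx,ty [-0.0301  0.1257]
circle [0.491  0.3576] dia 0.0301 centroid [0.4885 0.3568] delta tx,ty [0.0969 0.1343]
```

```bash
python3 -m handwheel '[{"tx":0,"ty":0,"tz":-0.04,"ax":0,"ay":0,"az":0,"jaw":-0.6},{"tx":0,"ty":0,"tz":-0.05,"ax":0,"ay":0,"az":0,"jaw":-0.6},{"tx":0,"ty":0,"tz":-0.04,"ax":0,"ay":0,"az":0,"jaw":-0.6},{"tx":0,"ty":0.04,"tz":0,"ax":0,"ay":0,"az":0,"jaw":-0.6},{"tx":0,"ty":0.04,"tz":0,"ax":0,"ay":0,"az":0,"jaw":-0.6},{"tx":0,"ty":0.04,"tz":0,"ax":0,"ay":0,"az":0,"jaw":-0.6},{"tx":0,"ty":0.038,"tz":0,"ax":0,"ay":0,"az":0,"jaw":-0.6},{"tx":0,"ty":0,"tz":0,"ax":0,"ay":0,"az":0,"jaw":-0.6},{"tx":0,"ty":0,"tz":0,"ax":0,"ay":0,"az":0,"jaw":-0.6},{"tx":0,"ty":0,"tz":0,"ax":0,"ay":0,"az":0,"jaw":-0.6}]' && python3 look.py cs1 0.044 0.056 '(0.515,0.36)'
```

```text
time: 20.9
ee_pos: [0.5135, 0.2604, 0.1503]
tcp_rot: [-180.0, -0.0, 90.1]
wrist_force: [-0.7, -0.1, 0.3]
opening: 0.0276
grasp_force: 49.5
t 20.9 tcp [0.5135 0.2604 0.1503] [-1.7999e+02 -1.0000e-02  9.0070e+01] open 0.0276
circle [0.5136 0.3627] dia 0.0564 centroid [0.5135 0.3627] delta tx,ty [0.1023 0.0002]
circle [0.5074 0.2168] dia 0.1292 centroid [0.509 0.213] delta tx,ty [-0.0437 -0.0062]
```

View pics/cs1.png

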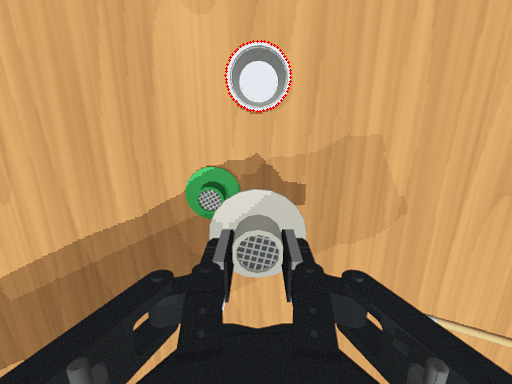

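The cup rim outline at (258,77) fits; the lid is level.

```bash
python3 -m handwheel '[{"tx":0.051,"ty":0,"tz":0,"ax":0,"ay":0,"az":0,"jaw":-0.6},{"tx":0.051,"ty":0,"tz":0,"ax":0,"ay":0,"az":0,"jaw":-0.6},{"tx":0,"ty":0,"tz":0,"ax":0,"ay":0,"az":0,"jaw":-0.6},{"tx":0,"ty":0,"tz":0.04,"ax":0,"ay":0,"az":0,"jaw":-0.6},{"tx":0,"ty":0,"tz":0.035,"ax":0,"ay":0,"az":0,"jaw":-0.6},{"tx":0,"ty":0,"tz":0.01,"ax":0,"ay":0,"az":0,"jaw":-0.6},{"tx":0,"ty":0,"tz":0.005,"ax":0,"ay":0,"az":0,"jaw":-0.6},{"tx":0,"ty":0,"tz":0.002,"ax":0,"ay":0,"az":0,"jaw":-0.6},{"tx":0,"ty":0,"tz":0.002,"ax":0,"ay":0,"az":0,"jaw":-0.6},{"tx":0,"ty":0,"tz":0,"ax":0,"ay":0,"az":0,"jaw":-0.6}]' && python3 look.py cs2 0.0455 0.062
```

```text
time: 22.2
ee_pos: [0.5145, 0.3626, 0.0567]
tcp_rot: [180.0, -0.0, 90.0]
wrist_force: [1.1, 0.4, 3.5]
opening: 0.0278
grasp_force: 49.8
t 22.2 tcp [0.5145 0.3626 0.0567] [ 1.7996e+02 -5.0000e-02  9.0040e+01] open 0.0278
circle [0.5138 0.3617] dia 0.071 centroid [0.5139 0.3616] delta tx,ty [-0.0008 -0.0007]
```

Light contact with the rim (3.5 N) at the home height, so release and rise.

```bash
python3 -m handwheel '[{"tx":0,"ty":0,"tz":0,"ax":0,"ay":0,"az":0,"jaw":-0.3},{"tx":0,"ty":0,"tz":0,"ax":0,"ay":0,"az":0,"jaw":0.3},{"tx":0,"ty":0,"tz":0,"ax":0,"ay":0,"az":0,"jaw":0.3},{"tx":0,"ty":0,"tz":0,"ax":0,"ay":0,"az":0,"jaw":0.3},{"tx":0,"ty":0,"tz":0,"ax":0,"ay":0,"az":0,"jaw":0.3},{"tx":0,"ty":0,"tz":-0.03,"ax":0,"ay":0,"az":0,"jaw":0.3},{"tx":0,"ty":0,"tz":-0.05,"ax":0,"ay":0,"az":0,"jaw":0.5},{"tx":0,"ty":0,"tz":-0.05,"ax":0,"ay":0,"az":0,"jaw":1},{"tx":0,"ty":0,"tz":0,"ax":0,"ay":0,"az":0,"jaw":1},{"tx":0,"ty":0,"tz":0,"ax":0,"ay":0,"az":0,"jaw":1}]' && python3 look.py cs3 0.0455 0.062
python3 - <<'E'
from h import *
cv2.imwrite("pics/scene1.png",cv2.resize(optics.camera("scene")["color"][100:300,60:400,::-1],None,fx=2.3,fy=2.3))
E
```

```text
time: 23.5
ee_pos: [0.5141, 0.3623, 0.1853]
tcp_rot: [-179.9, 0.0, 90.0]
wrist_force: [-0.2, 0.3, -0.1]
opening: 0.0854
grasp_force: 0.0
t 23.5 tcp [0.5141 0.3623 0.1853] [-1.7995e+02  1.0000e-02  9.0050e+01] open 0.0854
circle [0.5138 0.362 ] dia 0.0628 centroid [0.5139 0.3621] delta tx,ty [-0.0003 -0.0003]
circle [0.6359 0.2574] dia 0.078 centroid [0.6419 0.2552] delta tx,ty [-0.105   0.1217]
circle [0.3917 0.2569] dia 0.0795 centroid [0.3858 0.2553] delta tx,ty [-0.1053 -0.1224]
```

View pics/cs3.png

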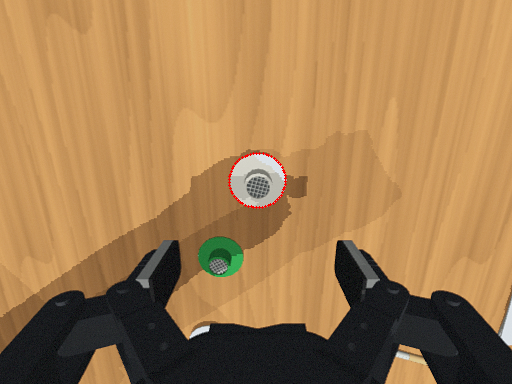

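View pics/scene1.png

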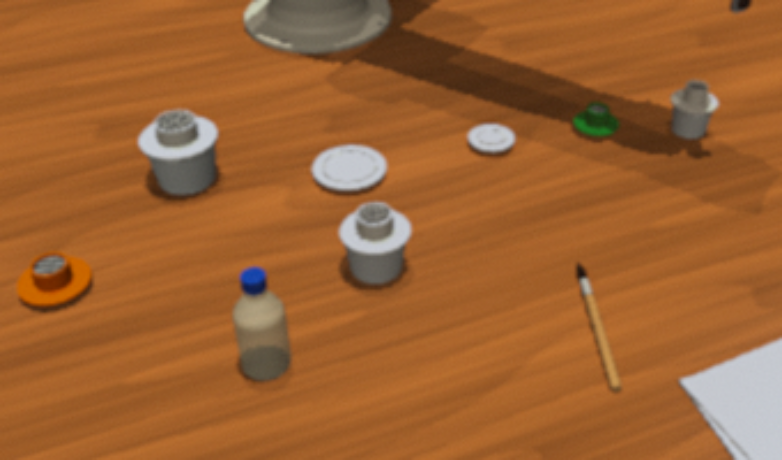

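The small lid sits centred at (258,181). The scene crop shows all three cups upright with flat lids at (178,140), (375,235) and (694,105), and the bystanders haven't moved.

```bash
python3 -c "
from workcell import workorder; print(workorder.job_done())"
```

```text
the job is handed in; nothing more can be done
None
```

I closed all three cups with the ventilated lids of their sizes and handed the job in at about 24 s. The last pictures show every lid flat, every cup upright and the other objects where they were; the hand-in returned no verdict.

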